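Complete the tray of prop rolls and give it a spray of lacquer

TASK

Two prop bread rolls are still lying loose on the table: finish the row in the tray by laying one, flat side down, squarely on each of the two bare paper strips. Once the row is complete, and not before, press the white cap of the spray can fully down for a moment and let it spring back up. Leave the rolls already in the tray and everything else on the table where they are.

Things in the scene. Friction and masses are not known exactly. Their poses are not given: they have to be found in the camera images.
- can: silver aerosol can (66 diameter) with a paper band, clamped upright in a heavy fixed steel stand (base 96 diameter); cannot move. Origin at the centre of the base's underside on the table, z up, y pointing towards the tray (the way the spout looks). A thin clamp post stands on its -y side, 160 high, below the cap.
- cap_top (a point): centre of the flat top of the can's white sprung cap (36 diameter, 28 high, small spout on the +y side); 241 above the table when up; it moves down with the cap. About 10 N pushes it fully down.
- cap (a joint): travel of the cap in m: 0 up, 0.009 fully down; a spring returns it.
- tray: shallow dark steel baking tray taped to the table, 240 (x) x 340 (y), rim 25 high, walls 4 thick; origin at the centre of its underside; its inner floor is 4 above the table. Four places in a row along its y axis, 80 apart, centred 120 and 40 either side of the middle; two hold rolls and two are bare paper strips, which is which varies.
- strip_1: bare white paper strip lying on the tray's floor (flat, look only), 170 (x) x 60 (y); origin at its centre on the floor; x along its length. A roll belongs on it, parallel to it, either way round.
- strip_2: the other bare paper strip, same size and axes.
- roll_1: long bread roll, hard prop, 150 long (its x axis) x 48 wide (y) x 46 high (z), flat underside, domed top with a pale lengthwise slit; origin at the centre of its underside. Starts on the table, may go on either strip.
- roll_2: long bread roll, hard prop, 150 long (its x axis) x 48 wide (y) x 46 high (z), flat underside, domed top with a pale lengthwise slit; origin at the centre of its underside. Starts on the table, may go on either strip.
- laid_1: long bread roll, hard prop, 150 long (its x axis) x 48 wide (y) x 46 high (z), flat underside, domed top with a pale lengthwise slit; origin at the centre of its underside. Already in its place in the tray, on its own strip; leave it there.
- laid_2: long bread roll, hard prop, 150 long (its x axis) x 48 wide (y) x 46 high (z), flat underside, domed top with a pale lengthwise slit; origin at the centre of its underside. Already in its place in the tray, on its own strip; leave it there.
- mug: white mug, 80 diameter, 95 high, handle on its +y side; origin at the centre of its underside. Bystander.
- tub: clear jar with a white lid, 90 diameter, 70 high; origin at the centre of its underside. Bystander.
Mind the look-alikes: they are no part of the job. What is shaped like the roll_1 but turquoise is not meant. Leave any red look-alike of the roll_2 alone.

How it is judged:
By the outcome, as a careful person would: the job done as asked, in the order asked, and still so for the second after the job is handed in, with the robot touching nothing.
It also fails if it takes over 61 s, if anything falls off the work surface, if the arm or the gripper's body presses on something with over 40 N, if the wrist force passes 120 N, or if a joint passes its speed limit or range.

ROBOT

A 6-joint arm with a two-finger parallel gripper is mounted at the origin on the work surface. World frame = base frame: x ahead of the robot, y to its left, z up, the work surface at z = 0. Lengths are in mm, angles in rad, forces in N, time in s.
With the tool pointing down it reaches from about 400 to 925 mm from the base axis. Payload 12.5 kg.
Tool frame: the origin (TCP) lies midway between the tips of the shut fingers; the grasp point (between the pads) lies 19 mm behind it; z points along the fingers, y is the line along which they close (so a half turn about z gives the same grasp; the last joint's range is limited). The gripper opens to 95 mm and grips with 3 to 60 N. Pads are 20 mm wide; open, the fingers measure 119 mm over their backs; the gripper's body (75 mm by 180 mm) begins 59 mm behind the grasp point.
Start: joints at [-1.326, 0.491, 1.559, -0, 1.092, -0.106], TCP at [214.804, -586.946, 214.661] pointing down, gripper open.
Joint ranges: [-3.1, 3.1], [-0.84, 2.19], [0.05, 2.79], [-1.13, 4.28], [0.06, 2.93], [-2.69, 2.69]. Speed limits (rad/s): [2.22, 2.22, 2.79, 3.14, 3.14, 3.14].

INTERFACE

Orientations are given as [roll, pitch, yaw] about the fixed x, y, z axes, in that order (R = Rz(yaw) Ry(pitch) Rx(roll)).
In Python, from cell import env gives the robot as it stands.
- The arm moves only by the shell command python3 -m inch 'ROWS'. ROWS is JSON, a list of rows, each a list of 7 numbers: the turn, a rotation vector about the tool's x, y, z in rad, then the shift along the tool's x, y, z in cm, then the closure, from -1 (fully open) to 1 (shut). A call has 1 to 20 rows; each row shifts and turns the commanded pose from where the row before left it, along the tool's axes as they then stand; what a row does not reach is not made up. A row lasts 1/8 s, in which the tool goes at most 62.5 mm and 10.7 degrees, less where a joint would pass 70% of its speed; a pose out of reach is approached as far as the arm can. A call with a gripper value outside its range is refused whole. The fingers move at their own pace and stop on an object; the grip force is fixed at half the most. Time passes only in rows, so rows that do not move let the fingers close. It gives the time, the measured TCP pose, the force, the opening and the grip force at its end, in the units of the state.
- env.state(): the state, without advancing time (a new reading comes with each control period).
- env.read_camera(name): name is "side" or "top"; returns a dict with "img" (420x560x3 uint8, red, green, blue), "depth" (420x560 float32, mm along the optical axis (not along the pixel's ray), 0 where there is no reading), "fx", "fy", "cx", "cy" (pixels), "D" ([k1, k2, p1, p2, k3] as OpenCV has them; the pictures are not rectified), "position" and "orientation" of the camera in the world. Camera axes: x right, y down, z forward; pixel columns grow to the right and rows downward; lengths in mm; the calibration is good to about 2 mm. A picture is of the moment at which its call begins.
- env.job_done(): hands the job in; it is judged then, once.
Trained networks look in a picture, given as the dict that the camera call returned (one of the last four; its "shot" number tells which), for a name from the list of things; names that differ only in an ending like _2 or _b are one class to them, and where a whole thing is asked for, a point or a joint stands for the part that bears it (a point fixed in the world has none). Each returns a list of dicts, best first, with "score" (0 to 1); they miss things now and then, are a little off and sometimes report something else, mostly with a low value. They report only what shows in the picture. A call takes as long as a camera call. They do not tell look-alikes from the thing itself.
- env.find_in(picture, target): "centre" ([x, y, z] in mm, in the coordinates of the camera as it stood for that picture, good to about 4 mm: the middle of the surface that is visible of it).
- env.trace(picture, target): "mask" (420x560 bool, what is visible of it).
The state is a dict: "t": time; "joints": joint angles; "qvel": joint speeds; "tau": joint torques, N m; "eef_pos": TCP position; "tcp_rot": TCP orientation; "ft_force": force on the tool from outside, world axes, zero at the start; "moment": the same for the moment, N m; "opening": opening from 0.0 (shut) to 1.0 (fully open); "grip_force": force on a finger pad.
Only numpy, scipy, OpenCV 4.12 (cv2) and the standard library are available. Lean on these libraries where they do the work, as an engineer would, in place of code of your own. Each camera call takes 0.05 s, during which the arm holds its last target. There are 200 camera calls.

## Working session

There is one attempt and no reset: what is moved stays moved. The work goes in short steps, Python scripts to look and compute and a shell command to move; the robot and the scene stay as the last step left them, time stands still between calls to the robot, and variables do not carry over. Pictures are saved under pics/ and viewed, at most 10 in all, crops included, and the job is handed in when it is done.

```bash
ls; mkdir -p pics; cat > h.py <<'E'
import numpy as np, cv2
from scipy.spatial.transform import Rotation as R
from cell import env
def camRT(p):
    o=np.array(p["orientation"],float)
    Rm=o if o.shape==(3,3) else R.from_euler('xyz',o).as_matrix()
    return Rm,np.array(p["position"],float)
def world(p,mask):
    v,u=np.nonzero(mask&(p["depth"]>0)); d=p["depth"][v,u]
    K=np.array([[p["fx"],0,p["cx"]],[0,p["fy"],p["cy"]],[0,0,1]])
    n=cv2.undistortPoints(np.c_[u,v].astype(np.float64)[:,None],K,np.array(p["D"],float))[:,0]
    Rm,t=camRT(p)
    return (np.c_[n,np.ones(len(n))]*d[:,None])@Rm.T+t, np.c_[u,v]
def pix(p,P):
    Rm,t=camRT(p); K=np.array([[p["fx"],0,p["cx"]],[0,p["fy"],p["cy"]],[0,0,1]])
    return cv2.projectPoints((np.atleast_2d(P)-t)@Rm,np.zeros(3),np.zeros(3),K,np.array(p["D"],float))[0][:,0]
E
python3 - <<'E'
from h import *
print(env.state())
for n in("top","side"):
    p=env.read_camera(n); cv2.imwrite(f"pics/{n}0.png",p["img"][...,::-1])
    print(n,p["position"],p["orientation"])
    for k in("roll_1","strip_1","tray","can","cap_top","mug","tub"):
        r=env.find_in(p,k); Rm,t=camRT(p)
        for q in r: print(k,round(q["score"],2),(Rm@q["centre"]+t).round(),pix(p,Rm@q["centre"]+t).round())
E
```

```text
pics
{'t': 0.0, 'joints': array([-1.32557308e+00,  4.91582644e-01,  1.55950203e+00,  1.13203944e-06,
        1.09169769e+00, -1.05614277e-01]), 'qvel': array([-0.00038766, -0.00095169,  0.00024954,  0.00031363,  0.00027832,
       -0.00085342]), 'tau': array([ 5.59303444e-03, -6.12628913e+01, -2.58174938e+01,  6.94465055e-02,
        4.82749532e-02, -1.12063549e-04]), 'eef_pos': array([ 214.75028504, -586.66086611,  214.0293062 ]), 'tcp_rot': array([-3.14040968e+00, -1.26414897e-04,  3.50836928e-01]), 'ft_force': array([ 0.04359817,  1.15624234, -0.17634796]), 'moment': array([-0.01727846,  0.06045938, -0.04036604]), 'grip_force': 0.0, 'opening': 0.9969223158222272}
top [ 372.13095704   53.61082131 1443.23001332] [-3.05183977  0.00879201 -1.56717847]
roll_1 0.97 [455. 201.  45.] [[239. 233.]]
roll_1 0.85 [480. 350.  44.] [[187. 224.]]
roll_1 0.67 [467. 508.  37.] [[135. 229.]]
roll_1 0.56 [262. 254.  43.] [[220. 301.]]
roll_1 0.55 [686. 233.  70.] [[228. 152.]]
strip_1 0.83 [ 554. -130.    5.] [[353. 201.]]
strip_1 0.6 [560. -48.  10.] [[325. 198.]]
tray 0.66 [561. -87.   8.] [[338. 198.]]
can 0.94 [ 541. -337.  153.] [[436. 199.]]
cap_top 0.78 [ 552. -349.  245.] [[451. 190.]]
mug 0.67 [659. 380.  43.] [[179. 163.]]
tub 0.89 [686. 230.  68.] [[229. 152.]]
side [ 358.36194682 1004.95796415 1215.50157305] [-2.40963213e+00  2.50673201e-03 -3.02809075e+00]
roll_1 0.82 [258. 276.  42.] [[340. 289.]]
roll_1 0.66 [458. 529.  41.] [[263. 363.]]
strip_1 0.92 [ 555. -130.    4.] [[262. 193.]]
strip_1 0.81 [555. -44.   6.] [[259. 210.]]
tray 0.78 [560. -83.   5.] [[259. 202.]]
tray 0.51 [473. 372.  40.] [[266. 310.]]
can 0.91 [ 543. -327.  119.] [[271. 136.]]
cap_top 0.25 [ 544. -327.  120.] [[271. 136.]]
mug 0.71 [651. 384.  56.] [[205. 305.]]
```

View pics/top0.png

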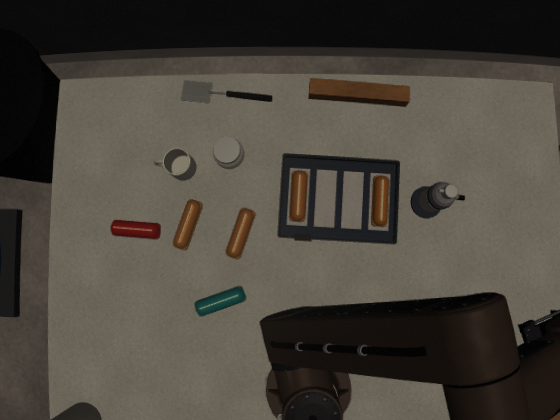

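View pics/side0.png

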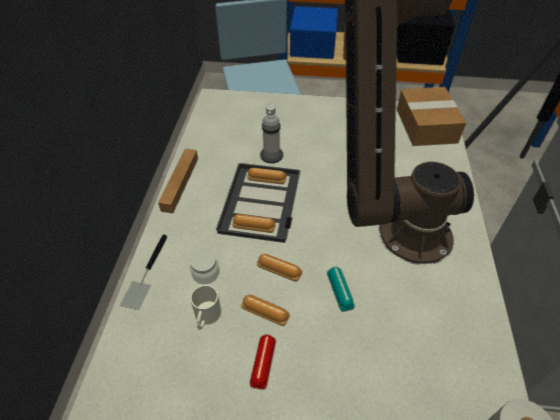

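Candidates in the top view:
- Loose brown rolls at (187,224) and (240,232). These are the ones wanted.
- Laid rolls at (299,195) and (380,200). Leave these.
- Red look-alike at (135,229) and turquoise look-alike at (220,301). Leave these too.
- Brown wooden block at (359,91), which isn't a roll.

The bare strips are at (325,198) and (353,200), and the can's cap is at (450,190). Next I'll check the choice in a crop and measure.

```bash
python3 - <<'E'
from h import *
p=env.read_camera("top")
c=p["img"][90:270,100:480,::-1]; cv2.imwrite("pics/crop1.png",cv2.resize(c,(760,360),interpolation=cv2.INTER_CUBIC))
hsv=cv2.cvtColor(p["img"],cv2.COLOR_RGB2HSV)
def rep(name,m):
    n,l,s,ce=cv2.connectedComponentsWithStats(m.astype(np.uint8))
    for i in range(1,n):
        if s[i,4]<150: continue
        P,uv=world(p,l==i)
        zz=np.percentile(P[:,2],[5,50,95]).round()
        r=cv2.minAreaRect(P[:,:2].astype(np.float32))
        print(name,ce[i].round(),s[i,4],"rect",np.round(r[0],1),np.round(r[1],1),round(r[2],1),"med",np.median(P[:,:2],0).round(1),"z",zz, "boxxy",cv2.boxPoints(r).round().tolist())
H,S,V=hsv[...,0],hsv[...,1],hsv[...,2]
rg=np.zeros(H.shape,bool); rg[110:275,165:405]=1
rep("roll",rg&(H>3)&(H<22)&(S>110)&(V>60))
rg=np.zeros(H.shape,bool); rg[160:238,290:392]=1
print(V[198,325],S[198,325],V[198,339],hsv[232,240])
rep("strip",rg&(V>95)&(S<70))
# cap
rg=np.zeros(H.shape,bool); rg[170:215,425:470]=1
P,uv=world(p,rg); k=P[:,2]>232
print("cap",k.sum(),P[k].min(0).round(1),P[k].max(0).round(1),np.median(P[k],0).round(1))
s=env.state()
E
```

```text
roll [299. 196.] 690 rect [566.7  30.3] [ 46.  149.4] 86.2 med [564.8  28.8] z [24. 45. 53.] boxxy [[491.0, 12.0], [640.0, 2.0], [643.0, 48.0], [494.0, 58.0]]
roll [381. 200.] 582 rect [ 552.3 -211.7] [ 48.1 147.6] 88.8 med [ 552.1 -206.1] z [35. 47. 53.] boxxy [[478.0, -234.0], [626.0, -237.0], [627.0, -189.0], [479.0, -186.0]]
roll [187. 224.] 741 rect [483.1 355. ] [ 46.9 147.4] 71.0 med [480.8 351.4] z [19. 41. 48.] boxxy [[406.0, 357.0], [545.0, 309.0], [560.0, 353.0], [421.0, 401.0]]
roll [240. 233.] 727 rect [457.9 198.9] [ 45.  146.7] 71.0 med [455.8 197.1] z [18. 41. 48.] boxxy [[381.0, 202.0], [520.0, 154.0], [535.0, 196.0], [396.0, 244.0]]
110 42 32 [ 15 131 130]
strip [301. 197.] 175 rect [566.4  30.1] [ 56.5 168.3] 87.5 med [561.6  13.3] z [ 1.  5. 10.] boxxy [[481.0, 5.0], [649.0, -2.0], [652.0, 55.0], [483.0, 62.0]]
strip [325. 198.] 1095 rect [562.2 -48.7] [ 57.8 168.3] 86.6 med [561.9 -48.6] z [ 0.  5. 10.] boxxy [[477.0, -73.0], [645.0, -83.0], [648.0, -25.0], [480.0, -15.0]]
strip [352. 200.] 1106 rect [ 557.5 -128.8] [ 59.  168.1] 86.5 med [ 556.4 -128.7] z [ 0.  5. 11.] boxxy [[472.0, -153.0], [640.0, -163.0], [643.0, -105.0], [475.0, -94.0]]
strip [375. 204.] 203 rect [ 553.4 -208.4] [ 57.3 169.3] 86.5 med [ 535.3 -186.7] z [-1.  5. 10.] boxxy [[467.0, -232.0], [636.0, -242.0], [640.0, -185.0], [471.0, -175.0]]
cap 166 [ 535.  -366.7  232.2] [ 566.2 -320.6  247.9] [ 551.  -346.6  241.2]
```

View pics/crop1.png

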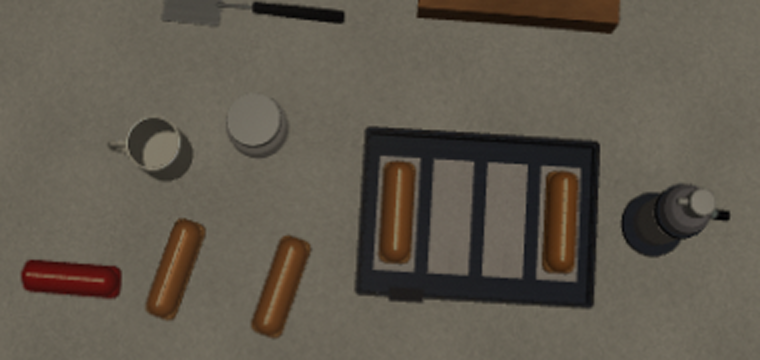

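The crop confirms the two brown, slit-topped loose rolls (top-view pixels (187,224) and (240,232)). The measured 147x46 footprints fit the stated size. Moving towards the nearer roll.

```bash
cat > d.py <<'E'
import sys; from h import *
x,y,z,yaw=map(float,sys.argv[1:5]); s=env.state()
A=R.from_euler('xyz',s["tcp_rot"]); T=R.from_euler('xyz',[np.pi,0,yaw])
d=np.array([x,y,z])-s["eef_pos"]
print("t",round(s["t"],2),"pos",s["eef_pos"].round(1),"rpy",s["tcp_rot"].round(3),"turn",(A.inv()*T).as_rotvec().round(4),"cm before turn",(A.inv().apply(d)/10).round(2),"cm after turn",(T.inv().apply(d)/10).round(2),"open",round(s["opening"],2),"grip",round(s["grip_force"],1),"q",s["joints"].round(2))
E
python3 -m inch '[[0,0,0,3.22,-2.81,0,-1],[0,0,0,3.22,-2.81,0,-1],[0,0,0,3.22,-2.81,0,-1],[0,0,0,3.22,-2.81,0,-1],[0,0,0,3.22,-2.81,0,-1],[0,0,0,3.22,-2.81,0,-1],[0,0,0,3.22,-2.81,0,-1],[0,0,0,3.22,-2.81,0,-1],[0,0,0,3.22,-2.81,0,-1],[0,0,0,1.9,-3.65,0.67,-1],[0,0,0,1.9,-3.65,0.67,-1],[0,0,0,1.9,-3.65,0.67,-1],[0,0,0,1.9,-3.65,0.67,-1],[0,0,0,1.9,-3.65,0.67,-1],[0,0,0,1.9,-3.65,0.67,-1],[0,0,0,1.9,-3.65,0.67,-1],[0,0,0,1.9,-3.65,0.67,-1],[0,0,0,1.9,-3.65,0.67,-1],[0,0,0,1.9,-3.65,0.67,-1],[0,0,0,1.9,-3.65,0.67,-1]]'
python3 -m inch '[[0,0,0.1366,0,0,0,-1],[0,0,0.1366,0,0,0,-1],[0,0,0.1366,0,0,0,-1],[0,0,0.1366,0,0,0,-1],[0,0,0.1366,0,0,0,-1],[0,0,0,0,0,0,-1]]'
python3 d.py 457.5 198.5 10 -0.3325
```

```text
t: 3.35
eef_pos: [458.5, 200.5, 140.8]
tcp_rot: [3.141, -0.0, 0.351]
ft_force: [0.1, -1.3, -0.1]
opening: 1.001
grip_force: 0.0
t: 4.1
eef_pos: [458.4, 199.0, 141.0]
tcp_rot: [-3.142, -0.0, -0.331]
ft_force: [-1.0, 0.6, 0.2]
opening: 1.001
grip_force: 0.0
t 4.1 pos [458.4 199.  141. ] rpy [-3.142 -0.    -0.331] turn [-0.     -0.0002  0.0012] cm before turn [-0.07  0.08 13.1 ] cm after turn [-0.07  0.08 13.1 ] open 1.0 grip 0.0 q [ 0.28  0.41  1.94 -0.    0.78  2.18]
```

```bash
python3 -m inch '[[0,0,0,0,0,3,-1],[0,0,0,0,0,3,-1],[0,0,0,0,0,3,-1],[0,0,0,0,0,2.5,-1],[0,0,0,0,0,1.5,-1],[0,0,0,0,0,0.5,-1],[0,0,0,0,0,0,-1],[0,0,0,0,0,0,1],[0,0,0,0,0,0,1],[0,0,0,0,0,0,1],[0,0,0,0,0,0,1],[0,0,0,0,0,0,1],[0,0,0,0,0,0,1],[0,0,0,0,0,0,1]]'; python3 d.py 562 -48.8 110 -0.057
```

```text
t: 5.85
eef_pos: [458.4, 199.0, 5.9]
tcp_rot: [3.142, -0.0, -0.332]
ft_force: [0.6, 1.0, 1.8]
opening: 0.505
grip_force: 30.0
t 5.85 pos [458.4 199.    5.9] rpy [ 3.142 -0.    -0.332] turn [ 0.000e+00 -1.000e-04 -2.753e-01] cm before turn [ 17.88  20.04 -10.41] cm after turn [ 11.76  24.15 -10.41] open 0.5 grip 30.0 q [ 0.28  0.64  2.04 -0.    0.46  2.18]
```

```bash
python3 -m inch '[[0,0,0,0,0,-2.4,1],[0,0,0,0,0,-4,1],[0,0,0,0,0,-4,1],[0,0,0,2.24,2.5,0,1],[0,0,0,2.24,2.5,0,1],[0,0,0,2.24,2.5,0,1],[0,0,0,2.24,2.5,0,1],[0,0,0,2.24,2.5,0,1],[0,0,0,2.24,2.5,0,1],[0,0,0,2.24,2.5,0,1],[0,0,0,2.24,2.5,0,1],[0,0,-0.0918,0,0,0,1],[0,0,-0.0918,0,0,0,1],[0,0,-0.0918,0,0,0,1],[0,0,0,0,0,0,1],[0,0,0,0,0,0,1]]'; python3 d.py 562 -48.8 10 -0.057
python3 - <<'E'
from h import *
p=env.read_camera("side"); cv2.imwrite("pics/s1.png",cv2.resize(p["img"][120:330,150:400,::-1],(750,600)[:2] if 0 else (700,588)))
E
```

```text
t: 7.85
eef_pos: [562.5, -48.5, 109.8]
tcp_rot: [3.142, 0.0, -0.059]
ft_force: [-0.3, 0.4, -1.4]
opening: 0.506
grip_force: 30.0
t 7.85 pos [562.5 -48.5 109.8] rpy [ 3.142  0.    -0.059] turn [ 0.0001  0.0002 -0.0017] cm before turn [-0.04  0.03  9.98] cm after turn [-0.04  0.03  9.98] open 0.51 grip 30.0 q [-0.2   0.53  1.82 -0.    0.79  1.43]
```

View pics/s1.png

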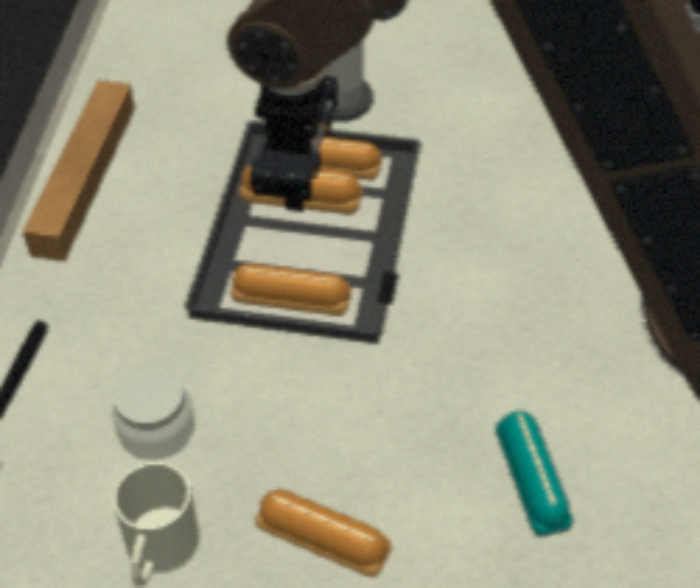

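The side view shows the roll held level over the tray, with the other loose roll at full-frame pixel (265,309). Lowering it onto strip 1 with a limited opening, then retreating.

```bash
python3 -m inch '[[0,0,0,0,0,3,1],[0,0,0,0,0,3,1],[0,0,0,0,0,2.2,1],[0,0,0,0,0,1,1],[0,0,0,0,0,0.5,1],[0,0,0,0,0,0.25,1],[0,0,0,0,0,0,1],[0,0,0,0,0,0,1]]'
python3 -m inch '[[0,0,0,0,0,0,-0.4],[0,0,0,0,0,0,-0.4],[0,0,0,0,0,0,-0.4],[0,0,0,0,0,0,-0.4],[0,0,0,0,0,-1,-0.4],[0,0,0,0,0,-3,-0.4],[0,0,0,0,0,-4,-0.4],[0,0,0,0,0,-4,-1]]'; python3 d.py 482.5 354 130 -0.3325
```

```text
t: 8.9
eef_pos: [562.8, -48.5, 10.9]
tcp_rot: [3.141, -0.001, -0.057]
ft_force: [-0.5, 0.4, -0.0]
opening: 0.499
grip_force: 30.0
t: 9.9
eef_pos: [562.4, -48.5, 132.3]
tcp_rot: [3.141, -0.0, -0.057]
ft_force: [0.1, 0.0, -0.7]
opening: 0.76
grip_force: 0.0
t 9.9 pos [562.4 -48.5 132.3] rpy [ 3.141 -0.    -0.057] turn [ 1.000e-04 -2.000e-04  2.757e-01] cm before turn [-10.26 -39.73   0.22] cm after turn [-20.69 -35.44   0.23] open 0.76 grip 0.0 q [-0.2   0.5   1.8  -0.    0.84  1.42]
```

```bash
python3 -m inch '[[0,0,0,-1.03,-3.97,0,-1],[0,0,0,-1.03,-3.97,0,-1],[0,0,0,-1.03,-3.97,0,-1],[0,0,0,-1.03,-3.97,0,-1],[0,0,0,-1.03,-3.97,0,-1],[0,0,0,-1.03,-3.97,0,-1],[0,0,0,-1.03,-3.97,0,-1],[0,0,0,-1.03,-3.97,0,-1],[0,0,0,-1.03,-3.97,0,-1],[0,0,0,-1.03,-3.97,0,-1],[0,0,0.0919,0,0,0,-1],[0,0,0.0919,0,0,0,-1],[0,0,0.0919,0,0,0,-1],[0,0,0,0,0,0,-1],[0,0,0,0,0,0,-1]]'; python3 d.py 482.5 354 6 -0.3325
python3 - <<'E'
from h import *
p=env.read_camera("top"); cv2.imwrite("pics/t1.png",cv2.resize(p["img"][130:270,100:480,::-1],(760,280),interpolation=cv2.INTER_CUBIC))
hsv=cv2.cvtColor(p["img"],cv2.COLOR_RGB2HSV);H,S,V=[hsv[...,i] for i in range(3)]
rg=np.zeros(H.shape,bool); rg[150:250,280:400]=1
n,l,s,ce=cv2.connectedComponentsWithStats((rg&(H>3)&(H<22)&(S>110)&(V>60)).astype(np.uint8))
for i in range(1,n):
    if s[i,4]<150: continue
    P,_=world(p,l==i); r=cv2.minAreaRect(P[:,:2].astype(np.float32)); print(ce[i].round(),np.round(r[0],1),np.round(r[1],1),round(r[2],1))
E
```

```text
t: 11.78
eef_pos: [482.2, 353.7, 130.7]
tcp_rot: [-3.141, -0.0, -0.331]
ft_force: [0.4, -0.0, 0.4]
opening: 1.001
grip_force: 0.0
t 11.78 pos [482.2 353.7 130.7] rpy [-3.141 -0.    -0.331] turn [-0.0001 -0.0002  0.0019] cm before turn [ 1.000e-02 -4.000e-02  1.247e+01] cm after turn [ 1.000e-02 -4.000e-02  1.247e+01] open 1.0 grip 0.0 q [ 0.52  0.55  1.72 -0.    0.88  2.42]
[298. 196.] [566.3  30.3] [ 46.3 148.3] 86.4
[326. 198.] [560.2 -49.1] [ 45.7 147. ] 86.7
[381. 201.] [ 552.5 -209.9] [ 49.8 147.6] 86.5
```

View pics/t1.png

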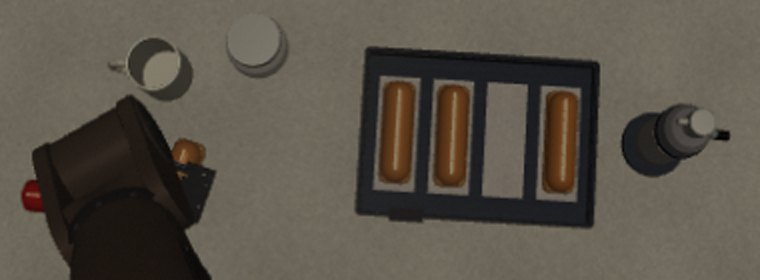

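The crop shows the first roll centred on its strip (crop pixel (452,135), within 2 mm). One bare strip is left at crop pixel (506,140), full-frame (353,200). Picking the second roll.

```bash
python3 -m inch '[[0,0,0,0,0,3,-1],[0,0,0,0,0,3,-1],[0,0,0,0,0,3,-1],[0,0,0,0,0,2,-1],[0,0,0,0,0,1,-1],[0,0,0,0,0,0.48,-1],[0,0,0,0,0,0,-1],[0,0,0,0,0,0,1],[0,0,0,0,0,0,1],[0,0,0,0,0,0,1],[0,0,0,0,0,0,1],[0,0,0,0,0,0,1],[0,0,0,0,0,0,1],[0,0,0,0,0,0,1],[0,0,0,0,0,-2.4,1],[0,0,0,0,0,-4,1],[0,0,0,0,0,-4.6,1],[0,0,0,0,0,0,1]]'; python3 d.py 558 -128.8 117 -0.057
```

```text
t: 14.08
eef_pos: [483.3, 354.4, 118.6]
tcp_rot: [-3.138, -0.004, -0.332]
ft_force: [-0.3, -0.6, -1.2]
opening: 0.502
grip_force: 30.0
t 14.07 pos [483.3 354.4 118.6] rpy [-3.138 -0.004 -0.332] turn [-0.0035 -0.0042 -0.2754] cm before turn [22.83 43.24  0.07] cm after turn [10.21 47.82  0.16] open 0.5 grip 30.0 q [ 0.52  0.56  1.73 -0.    0.85  2.43]
```

```bash
python3 -m inch '[[0,0,0,1.9,3.6,0,1],[0,0,0,1.9,3.6,0,1],[0,0,0,1.9,3.6,0,1],[0,0,0,1.9,3.6,0,1],[0,0,0,1.9,3.6,0,1],[0,0,0,1.9,3.6,0,1],[0,0,0,1.9,3.6,0,1],[0,0,0,1.9,3.6,0,1],[0,0,0,1.9,3.6,0,1],[0,0,0,1.9,3.6,0,1],[0,0,0,1.9,3.6,0,1],[0,0,0,1.9,3.6,0,1],[0,0,-0.0918,0,0,0,1],[0,0,-0.0918,0,0,0,1],[0,0,-0.0918,0,0,0,1],[0,0,0,0,0,0,1],[0,0,0,0,0,0,1]]'; python3 d.py 558 -128.8 10.5 -0.057
python3 - <<'E'
from h import *
p=env.read_camera("top")
hsv=cv2.cvtColor(p["img"],cv2.COLOR_RGB2HSV);H,S,V=[hsv[...,i] for i in range(3)]
n,l,s,ce=cv2.connectedComponentsWithStats(((H>3)&(H<22)&(S>110)&(V>60)).astype(np.uint8))
for i in range(1,n):
    if s[i,4]<60: continue
    P,_=world(p,l==i); r=cv2.minAreaRect(P[:,:2].astype(np.float32)); print(ce[i].round(),s[i,4],np.round(r[0],1),np.round(r[1],1),round(r[2],1),np.median(P,0).round())
E
```

```text
t: 16.2
eef_pos: [556.5, -129.0, 115.0]
tcp_rot: [-3.141, 0.001, -0.059]
ft_force: [0.3, 0.8, -0.8]
opening: 0.501
grip_force: 30.0
t 16.2 pos [ 556.5 -129.   115. ] rpy [-3.141e+00  1.000e-03 -5.900e-02] turn [-0.0002  0.001  -0.002 ] cm before turn [ 0.16 -0.02 10.45] cm after turn [ 0.15 -0.02 10.45] open 0.5 grip 30.0 q [-0.34  0.54  1.8  -0.    0.81  1.29]
[359.  89.] 1561 [ 881.  -155.8] [310.1  51.5] 85.7 [ 881. -148.   51.]
[298. 196.] 722 [566.4  30.3] [ 46.2 148.7] 86.3 [564.  32.  45.]
[324. 201.] 538 [559.4 -48.7] [ 46.6 146. ] 87.0 [539. -40.  45.]
[131. 228.] 84 [467.6 514. ] [117.7   6.5] 85.8 [468. 518.  46.]
[546. 402.] 958 [ -37.3 -678.9] [112.5  97.2] 4.5 [ -34. -683.  110.]
[499. 410.] 695 [ -51.2 -532. ] [ 72.1 107.1] 10.7 [ -45. -535.  110.]
```

```bash
python3 -m inch '[[0,0,0,0.15,0,3,1],[0,0,0,0,0,3,1],[0,0,0,0,0,2.4,1],[0,0,0,0,0,1.2,1],[0,0,0,0,0,0.6,1],[0,0,0,0,0,0.2,1],[0,0,0,0,0,0,1],[0,0,0,0,0,0,1]]'
python3 -m inch '[[0,0,0,0,0,0,-0.4],[0,0,0,0,0,0,-0.4],[0,0,0,0,0,0,-0.4],[0,0,0,0,0,0,-0.4],[0,0,0,0,0,-1,-0.4],[0,0,0,0,0,-3,-0.4],[0,0,0,0,0,-4,-0.4],[0,0,0,0,0,-5,0],[0,0,0,0,0,-5,1],[0,0,0,0,0,-5,1],[0,0,0,0,0,-5,1],[0,0,0,0,0,0,1],[0,0,0,0,0,0,1]]'; python3 d.py 551 -348 270 -0.057
```

```text
t: 17.25
eef_pos: [558.5, -129.2, 12.2]
tcp_rot: [3.141, -0.001, -0.057]
ft_force: [0.2, 0.4, -1.4]
opening: 0.502
grip_force: 30.0
t: 18.88
eef_pos: [557.7, -129.0, 291.3]
tcp_rot: [-3.142, 0.0, -0.057]
ft_force: [0.3, 0.2, -0.6]
opening: 0.125
grip_force: 0.0
t 18.88 pos [ 557.7 -129.   291.3] rpy [-3.142  0.    -0.057] turn [-0.      0.0005 -0.0001] cm before turn [ 0.58 21.91  2.13] cm after turn [ 0.58 21.91  2.13] open 0.13 grip 0.0 q [-0.34  0.35  1.58 -0.    1.21  1.29]
```

```bash
python3 - <<'E'
from h import *
out=[]
for nme in("top","side"):
    p=env.read_camera(nme)
    img=p["img"];sub=img[130:270,270:480] if nme=="top" else img[90:230,180:390]
    out.append(cv2.resize(sub[...,::-1],(390,260),interpolation=cv2.INTER_CUBIC))
    hsv=cv2.cvtColor(img,cv2.COLOR_RGB2HSV);H,S,V=[hsv[...,i] for i in range(3)]
    n,l,s,ce=cv2.connectedComponentsWithStats(((H>3)&(H<22)&(S>110)&(V>60)).astype(np.uint8))
    for i in range(1,n):
        if s[i,4]<150: continue
        P,_=world(p,l==i); r=cv2.minAreaRect(P[:,:2].astype(np.float32))
        if 400<r[0][0]<700: print(nme,ce[i].round(),s[i,4],np.round(r[0],1),np.round(r[1],1),round(r[2],1),np.median(P,0).round())
    P,uv=world(p,np.ones(H.shape,bool)); k=(abs(P[:,2]-241)<6)&(np.hypot(P[:,0]-551,P[:,1]+346)<45)
    Q=P[k]; 
    if len(Q): c,r=cv2.minEnclosingCircle(Q[:,:2].astype(np.float32)); print("cap",nme,len(Q),np.mean(Q,0).round(1),np.median(Q,0).round(1),np.round(c,1),round(r,1),uv[k].mean(0))
    k=(P[:,2]>100)&(P[:,2]<205)&(np.hypot(P[:,0]-551,P[:,1]+346)<60)&(P[:,1]<-290)
    print("body",k.sum(),P[k].min(0).round(1),P[k].max(0).round(1))
cv2.imwrite("pics/c2.png",np.hstack(out))
E
```

```text
top [298. 196.] 716 [566.5  30.4] [ 45.7 148.4] 86.2 [564.  32.  45.]
top [325. 198.] 692 [560.5 -48.5] [ 46.4 147.3] 87.2 [556. -46.  45.]
cap top 152 [ 551.1 -347.3  241.1] [ 551.  -346.9  241.3] [ 553.2 -343.6] 23.1 [449.80263158 190.70394737]
body 559 [ 515.1 -405.6  100.8] [ 587.6 -313.8  202.8]
side [341.   2.] 379 [  411.  -1100.4] [2081.2  512.4] 84.6 [  264. -1685.    65.]
side [266. 175.] 489 [ 552.6 -219.7] [ 83.1 154.9] 88.3 [ 548. -193.   39.]
side [262. 190.] 484 [ 560.1 -125.3] [ 63.7 159.4] 75.7 [ 551. -113.   40.]
side [258. 206.] 509 [563.8 -44.8] [ 64.5 159. ] 76.2 [555. -32.  41.]
side [253. 223.] 548 [567.5  36.3] [ 57.1 155.9] 80.0 [560.  47.  41.]
cap side 26 [ 538.2 -346.3  240.5] [ 537.6 -344.6  240.9] [ 545.2 -346.8] 17.7 [272.88461538 107.46153846]
body 381 [ 511.4 -368.4  100. ] [ 577.8 -305.7  204.9]
```

View pics/c2.png

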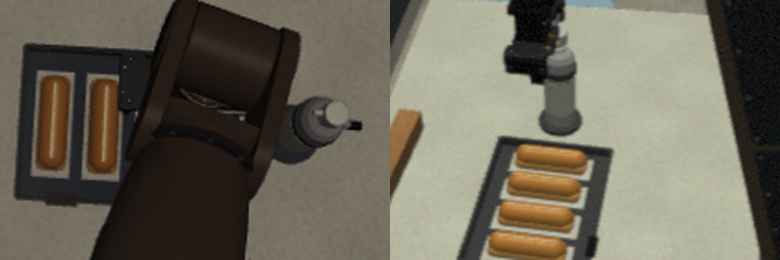

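The side half shows all four rolls lying flat in the row; the can's cap is at full-frame top pixel (450,191). Moving above the cap and approaching gently.

```bash
python3 -m inch '[[0,0,0,0.1,3.65,0,1],[0,0,0,0.1,3.65,0,1],[0,0,0,0.1,3.65,0,1],[0,0,0,0.1,3.65,0,1],[0,0,0,0.1,3.65,0,1],[0,0,0,0.1,3.75,0,1],[0,0,0,0,0,2.5,1],[0,0,0,0,0,1.7,1],[0,0,0,0,0,0,1],[0,0,0,0,0,0,1]]'
python3 d.py 551 -348.5 241 -0.057
python3 -m inch '[[0,0,0,0,0,0.4,1],[0,0,0,0,0,0.4,1],[0,0,0,0,0,0.3,1],[0,0,0,0,0,0,1]]'
python3 - <<'E'
from h import *
p=env.read_camera("top")
hsv=cv2.cvtColor(p["img"],cv2.COLOR_RGB2HSV);H,S,V=[hsv[...,i] for i in range(3)]
n,l,s,ce=cv2.connectedComponentsWithStats(((H>3)&(H<22)&(S>110)&(V>60)).astype(np.uint8))
for i in range(1,n):
    if s[i,4]<150: continue
    P,_=world(p,l==i); r=cv2.minAreaRect(P[:,:2].astype(np.float32))
    if 400<r[0][0]<700: print(ce[i].round(),s[i,4],np.round(r[0],1),np.round(r[1],1),round(r[2],1))
E
```

```text
t: 20.23
eef_pos: [552.0, -348.9, 250.2]
tcp_rot: [3.141, -0.0, -0.056]
ft_force: [-0.9, -0.7, -0.9]
opening: 0.009
grip_force: 0.0
t 20.23 pos [ 552.  -348.9  250.2] rpy [ 3.141 -0.    -0.056] turn [ 0.0004 -0.0005  0.0005] cm before turn [-0.1  -0.03  0.92] cm after turn [-0.1  -0.03  0.92] open 0.01 grip 0.0 q [-0.66  0.5   1.44 -0.    1.2   0.96]
t: 20.72
eef_pos: [551.8, -349.0, 239.0]
tcp_rot: [3.141, -0.0, -0.057]
ft_force: [-0.9, 1.6, 5.3]
opening: 0.003
grip_force: 2.5
[298. 196.] 717 [566.1  30.5] [ 45.1 148.5] 86.8
[325. 198.] 725 [560.1 -48.5] [ 46.5 147.2] 87.2
[353. 199.] 730 [ 556.7 -128.5] [ 48.4 147.9] 87.4
[380. 201.] 689 [ 552.5 -209.5] [ 49.4 147.8] 86.3
```

```bash
python3 -m inch '[[0,0,0,0,0,0.3,1],[0,0,0,0,0,0.2,1],[0,0,0,0,0,0,1],[0,0,0,0,0,0,1]]'
python3 -m inch '[[0,0,0,0,0,0.1,1],[0,0,0,0,0,0,1]]'
python3 -m inch '[[0,0,0,0,0,0.1,1],[0,0,0,0,0,0,1],[0,0,0,0,0,0,1]]'
```

```text
t: 21.28
eef_pos: [551.8, -349.1, 234.5]
tcp_rot: [3.141, -0.001, -0.057]
ft_force: [-1.1, 3.0, 8.3]
opening: 0.006
grip_force: 4.0
t: 21.52
eef_pos: [551.8, -349.1, 233.6]
tcp_rot: [3.141, -0.001, -0.057]
ft_force: [-1.4, 2.3, 8.2]
opening: 0.002
grip_force: 4.4
t: 21.9
eef_pos: [551.8, -349.1, 232.7]
tcp_rot: [3.141, -0.001, -0.057]
ft_force: [-1.5, 2.0, 9.4]
opening: 0.006
grip_force: 4.7
```

```bash
python3 -m inch '[[0,0,0,0,0,0.1,1],[0,0,0,0,0,0,1]]'
python3 -m inch '[[0,0,0,0,0,0.05,1],[0,0,0,0,0,0,1],[0,0,0,0,0,0,1]]'
```

```text
t: 22.15
eef_pos: [551.8, -349.1, 232.3]
tcp_rot: [3.141, -0.001, -0.057]
ft_force: [-1.7, 3.6, 12.2]
opening: 0.006
grip_force: 6.5
t: 22.52
eef_pos: [551.9, -349.1, 232.3]
tcp_rot: [3.14, -0.002, -0.057]
ft_force: [-3.4, 4.2, 16.1]
opening: 0.008
grip_force: 8.1
```

The travel stopped at z=232.3 while the force rose above 10 N, so the cap is on its stop. Holding briefly, then releasing.

```bash
python3 -m inch '[[0,0,0,0,0,0.05,1],[0,0,0,0,0,0,1],[0,0,0,0,0,0,1],[0,0,0,0,0,-0.5,1],[0,0,0,0,0,-0.8,1],[0,0,0,0,0,-2,1],[0,0,0,0,0,-4,1],[0,0,0,-4,0,-2,1],[0,0,0,-5,0,0,1],[0,0,0,-5,0,0,1],[0,0,0,0,0,0,1],[0,0,0,0,0,0,1],[0,0,0,0,0,0,1]]'
python3 - <<'E'
from h import *
out=[]
p=env.read_camera("top")
P,uv=world(p,np.ones((420,560),bool)); k=(abs(P[:,2]-238)<9)&(np.hypot(P[:,0]-551,P[:,1]+348)<16)
print(k.sum(),np.median(P[k],0).round(1))
q=env.read_camera("side")
cv2.imwrite("pics/end.png",np.hstack([cv2.resize(a[...,::-1],(400,300)) for a in(p["img"],q["img"])]))
E
```

```text
t: 24.15
eef_pos: [412.7, -341.2, 322.3]
tcp_rot: [-3.141, 0.0, -0.056]
ft_force: [-0.3, -0.2, -0.5]
opening: 0.003
grip_force: 0.0
130 [ 550.3 -347.5  241.5]
```

View pics/end.png

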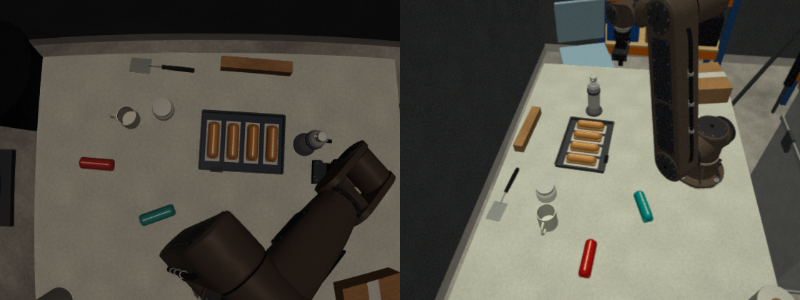

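The final picture shows the four rolls in the tray (around (242,141)) and the cap back up at z=241.5. The red and turquoise look-alikes, the mug and the tub are unmoved, and the arm is clear.

```bash
python3 -c "
from cell import env
print(env.job_done())"
```

```text
the job is handed in; nothing more can be done
None
```

Both loose rolls lie flat on their strips, within about 2 mm of centre. Only then was the cap pressed to its stop; it sprang back up, and the job was handed in at about 24 s.

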